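# Lens barrel from the drying peg to the lens cradle

### The arm

A 6-joint arm with a two-finger parallel gripper is mounted at the origin on the work surface. World frame = base frame: x ahead of the robot, y to its left, z up, the work surface at z = 0. Lengths are in m, angles in rad, forces in N, time in s.
With the tool pointing down it reaches from about 0.225 to 0.875 m from the base axis. Payload 3.4 kg.
Tool frame: the origin (TCP) lies on the centre line of the jaws, within the pads' length; the fingertips stand 17 mm ahead of it and the grasp point (between the pads) lies 2 mm behind it (nose_length is the distance from the TCP to the fingertips, in m); z points along the fingers, y is the line along which they close (so a half turn about z gives the same grasp; the last joint's range is limited). The gripper opens to 85 mm and grips with 20 to 120 N. Pads are 22 mm wide; open, the fingers measure 114 mm over their backs; the gripper's body (76 mm by 85 mm) begins 54 mm behind the grasp point. The pads swing forward as they close: fully open they stand 13 mm farther back than shut.
Start: joints at [-1.374, 0.276, 1.505, -0, 1.361, -0.121], TCP at [0.18, -0.546, 0.248] pointing down, gripper open.
Joint ranges: [-2.89, 2.89], [-0.75, 2.08], [0.22, 2.7], [-1.18, 4.32], [0.11, 2.71], [-2.7, 2.7]. Speed limits (rad/s): [2.57, 2.57, 3.14, 3.14, 3.14, 3.14].

### API

Orientations are given as a unit quaternion [w, x, y, z].
In Python, from rig import get_state, get_image, sign_off, find_in, place_of, nose_length gives the robot as it stands.
- The arm moves only by the tool apply_moves, never from a script. Its argument "deltas" is one flat list of numbers, 5 for each row, row after row: the finger opening in mm, from 0 to 85.4, then the shift along the tool's x, y, z in mm, then the turn about the tool's z in degrees. A call has 1 to 12 rows; each row is the pose to reach, as a shift and turn from the pose commanded when the call began, along the tool's axes at that moment; what a row does not reach only later rows make up. A row lasts 1/12 s, in which the tool goes at most 41.7 mm and 7.16 degrees, less where a joint would pass 70% of its speed; a pose out of reach is approached as far as the arm can. A call with a gripper value outside its range is refused whole. The fingers move at their own pace and stop on an object; "squeeze" is the grip in N (left out, the last holds). Time passes only in rows, so rows that repeat a pose let the fingers close. It gives the time, the measured TCP pose, the force, the opening and the grip force at its end, in the units of the state.
- get_state(): the state, without advancing time (a new reading comes with each control period).
- get_image(name): name is "scene" or "top" or "wrist"; returns a dict with "frame" (400x640x3 uint8, red, green, blue), "K" (3x3 intrinsics, pixels), "position" and "orientation" of the camera in the world. Camera axes: x right, y down, z forward; pixel columns grow to the right and rows downward; lengths in m; the calibration is good to about 2 mm. A picture is of the moment at which its call begins. There is no depth.
- sign_off(): hands the job in; it is judged then, once.
Trained networks look in a picture, given as the dict that the camera call returned (one of the last four; its "shot" number tells which), for a name from the list of things; names that differ only in an ending like _2 or _b are one class to them, and where a whole thing is asked for, a point or a joint stands for the part that bears it (a point fixed in the world has none). Each returns a list of dicts, best first, with "score" (0 to 1); they miss things now and then, are a little off and sometimes report something else, mostly with a low value. They report only what shows in the picture. A call takes as long as a camera call. They do not tell look-alikes from the thing itself.
- find_in(query, picture): "point" ([column, row] in pixels, amid what is visible of it).
- place_of(query, picture): "point" ([column, row] in pixels: a listed point, or the origin of a listed thing).
The state is a dict: "clock": time; "qpos": joint angles; "qd": joint speeds; "effort": joint torques, N m; "position": TCP position; "ee_rot": TCP orientation; "contact_force": force on the tool from outside, world axes, zero at the start; "moment": the same for the moment, N m; "width": finger opening in m; "gripper_force": force on a finger pad.
Only numpy, scipy, OpenCV 4.12 (cv2) and the standard library are available. Lean on these libraries where they do the work, as an engineer would, in place of code of your own. Each camera call takes 0.05 s, during which the arm holds its last target. There are 200 camera calls.

### The job

Lift the lens barrel up and off its drying peg, stand it on the green repair mat with the bright spigot down, and let go of it. Then take it again squarely from above and lower it spigot first into the round seat of the aluminium lens cradle in the bench clamp, until its shoulder lies flat on the cradle all round, and leave it there. Do not drop the barrel, and leave the other things on the bench where they are.

Things in the scene. Friction and masses are not known exactly. Their poses are not given: they have to be found in the camera images.
- barrel: lens barrel: hollow sleeve, 46 mm long, about 0.16 kg. Rear: bright steel spigot 48 mm across, 12 mm long; then the black ribbed body 56 mm across, 34 mm long, with a red line near the rear and a silver front rim. A straight 38 mm bore runs through. Origin: centre of the spigot's end face; z axis from spigot to front end. Starts hanging on one peg, z level, pointing as the peg points
- barrel_mid (a point): middle of the barrel's black body, on its axis, 29 mm from the spigot's end face; same axes as the barrel
- rack: drying rack, fixed: fir foot 110 x 230 x 16 mm, two posts, a crossbar 170 mm up, and two level steel pegs 8 mm thick, 130 mm apart, axes 170 mm up, pointing along the rack's -x (roughly to the robot's right). Each ends 86 mm from the posts' line in a tip turned up 10 mm above the peg's top. Origin: on the bench under the crossbar's middle; y along the crossbar, z up; foot from x = -70 to 40 mm
- peg_left (a point): point on the axis of the peg on the rack's +y side, 50 mm out from the posts' line. What hangs on a peg rests on its top by the inside of its bore, 2 mm or more short of the tip; the barrel must go up by 12 to 28 mm to pass the tip, then out along the rack's -x by 60 mm or more
- peg_right (a point): the same point on the peg on the rack's -y side
- mat: green repair mat, fixed, 160 (x) x 150 (y) x 3 mm, kept empty; origin under its centre, on the bench
- cradle: grey bench clamp holding the lens cradle, fixed. Cradle: aluminium block 84 x 84 mm, its top 74 mm above the bench. The jaws (88 mm wide, out to 68 mm each way along x) end 12 mm lower; the screw and its bar reach out to 160 mm at +x, below 63 mm height. Origin: on the bench under the axis of the seat
- cradle_seat (a point): centre of the mouth of the round seat, level with the cradle's top; the seat is a bore 52 mm across with a 2 mm chamfer, 18 mm deep, axis upright; the barrel's shoulder comes to rest on the cradle's top with the spigot 12 mm down the bore
- hood: black rubber lens hood, 62 mm wide and 40 mm long, hanging on the other peg; leave it
- spanner: stainless lens spanner lying on the bench, 130 x 116 x 17 mm; leave it; origin under its middle
- polarizer: glass polarizer filter in a black ring, 68 mm across, 8 mm high, lying on the bench; leave it
- bumper: blue silicone camera bumper, an open frame 128 x 77 x 36 mm, lying on the bench; leave it
- lens_cap: black lens cap, 58 mm across, 11 mm high; leave it
- screwdriver: small screwdriver with a yellow handle, 150 mm long, lying on the bench; leave it
- lens_fluid: small bottle of lens cleaner, 38 mm across, 110 mm high; leave it
- blower: black rubber air blower standing on its base, 62 mm across, 140 mm high; leave it
Not all that is in view belongs to the job. Leave any yellow look-alike of the mat alone.

How it is judged:
On the way, in this order (a step that is already met when the one before it is completed fails the run):
1. the barrel is held in the fingers, clear of the rack and off its peg (its middle more than 80 mm from the middles of both pegs) (contact force between the fingers and barrel above 0.5 N and contact force between rack and barrel below 0.01 N and distance between barrel_mid and peg_left above 0.08 m and distance between barrel_mid and peg_right above 0.08 m), for 0.1 s.
2. the barrel stands on the mat on its spigot, upright within 0.1 rad, at rest and let go (x of barrel in the frame of mat between -0.08 and 0.08 m and y of barrel in the frame of mat between -0.075 and 0.075 m and z of barrel in the frame of mat below 0.006 m and angle between barrel's own z axis and vertical below 0.1 rad and contact force between the fingers and barrel below 0.05 N and linear speed of barrel below 0.02 m/s), for 0.3 s.
3. the barrel is taken again from above (fingers within 0.4 rad of straight down) and lifted more than 20 mm off the mat (contact force between the fingers and barrel above 0.5 N and angle between the grasp point's own z axis and vertical above 2.74 rad and z of barrel in the frame of mat above 0.023 m), for 0.1 s.
At the end, for the whole second after the job is handed in: The barrel sits spigot down in the cradle's seat: spigot end centre within 4 mm of the seat's axis and 10.5 to 14.5 mm below its mouth (shoulder down on the cradle), upright within 0.05 rad, let go and at rest (horizontal distance between barrel and cradle_seat below 0.004 m and z of barrel in the frame of cradle_seat between -0.0145 and -0.0105 m and angle between barrel's own z axis and vertical below 0.05 rad and linear speed of barrel below 0.01 m/s and contact force between the fingers and barrel below 0.05 N); the robot touches nothing.
It fails at once if the barrel is dropped (out of the fingers and faster than 0.7 m/s) (linear speed of barrel above 0.7 m/s and contact force between the fingers and barrel below 0.05 N).
It fails at once if another thing on the bench is displaced by more than 25 mm (distance of any of hood, spanner, polarizer, bumper, lens_cap, screwdriver, lens_fluid, blower from where it was at the start of the episode above 0.025 m).
It also fails if it takes over 67 s, if anything falls off the work surface, if the arm or the gripper's body presses on something with over 40 N, if the wrist force passes 120 N, or if a joint passes its speed limit or range.

## Working session

There is one attempt and no reset: what is moved stays moved. The work goes in short steps, Python scripts to look and compute and a tool call to move; the robot and the scene stay as the last step left them, time stands still between calls to the robot, and variables do not carry over. Pictures are saved under pics/ and viewed, at most 10 in all, crops included, and the job is handed in when it is done.

Besides the shell and the picture viewer there is one more tool, called after "Emit:" as name(argument=value, ...) on one line, values as JSON. apply_moves: Moves the arm, as the interface text tells. Its arguments: {"type":"object","properties":{"deltas":{"type":"array"},"squeeze":{"type":"number"}},"required":["deltas"]}

```bash
mkdir -p pics
cat > h.py <<'E'
import numpy as np, cv2
from scipy.spatial.transform import Rotation as R
from rig import *
def rot(q): return R.from_quat([q[1],q[2],q[3],q[0]]).as_matrix()
def ray(im,p):
    d=np.linalg.inv(im["K"])@np.array([p[0],p[1],1.]); return np.array(im["position"]),rot(im["orientation"])@d
def at_z(im,p,z):
    o,d=ray(im,p); return o+d*(z-o[2])/d[2]
def proj(im,X):
    c=rot(im["orientation"]).T@(np.array(X)-im["position"]); c=np.array(im["K"])@c; return c[:2]/c[2]
def tri(a,pa,b,pb):
    A=[];B=[]
    for im,p in((a,pa),(b,pb)):
        o,d=ray(im,p); d=d/np.linalg.norm(d); P=np.eye(3)-np.outer(d,d); A.append(P);B.append(P@o)
    x=np.linalg.lstsq(np.vstack(A),np.hstack(B),rcond=None)[0]; return x
def save(im,n,box=None,s=1):
    f=im["frame"][:,:,::-1]
    if box: f=f[box[1]:box[3],box[0]:box[2]]
    cv2.imwrite("pics/"+n,cv2.resize(f,None,fx=s,fy=s,interpolation=cv2.INTER_CUBIC))
E
python3 - <<'E'
from h import *
np.set_printoptions(precision=4,suppress=True)
s=get_image("scene");t=get_image("top")
save(s,"scene.png");save(t,"top.png")
for im,n in((s,"scene"),(t,"top")):
    print(n,im["position"],rot(im["orientation"])[:,2])
    for q in["barrel","barrel_mid","rack","peg_left","peg_right","mat","cradle","cradle_seat","hood"]:
        print(q,[(np.round(d["point"],1).tolist(),round(d["score"],2)) for d in place_of(q,im)[:3]])
print(nose_length,get_state()["ee_rot"])
E
```

```text
scene [ 1.0004 -0.7377  1.3368] [-0.3129  0.4851 -0.8166]
barrel [([344.5, 117.6], 0.88), ([375.3, 143.5], 0.48)]
barrel_mid [([341.2, 126.2], 0.62), ([250.8, 274.9], 0.18)]
rack [([360.1, 159.6], 0.87), ([341.4, 123.7], 0.42)]
peg_left [([341.2, 118.1], 0.79), ([243.4, 344.4], 0.21)]
peg_right [([368.7, 144.7], 0.82)]
mat [([313.9, 99.4], 0.58)]
cradle [([254.5, 276.4], 0.75)]
cradle_seat [([251.1, 260.9], 0.6)]
hood []
top [ 0.4507 -0.0255  1.2995] [ 0.0725  0.0269 -0.997 ]
barrel [([258.0, 260.2], 0.68), ([230.9, 219.9], 0.5)]
barrel_mid [([242.9, 223.9], 0.83)]
rack [([239.1, 201.7], 0.87)]
peg_left [([238.6, 222.0], 0.71), ([231.5, 222.5], 0.37)]
peg_right [([249.4, 179.0], 0.73)]
mat [([202.8, 286.6], 0.95), ([328.2, 218.3], 0.94)]
cradle [([396.8, 211.6], 0.63), ([232.2, 222.2], 0.24)]
cradle_seat [([404.8, 212.5], 0.8)]
hood [([247.0, 179.2], 0.78)]
0.017 [0.     0.9874 0.1582 0.    ]
```

View pics/scene.png

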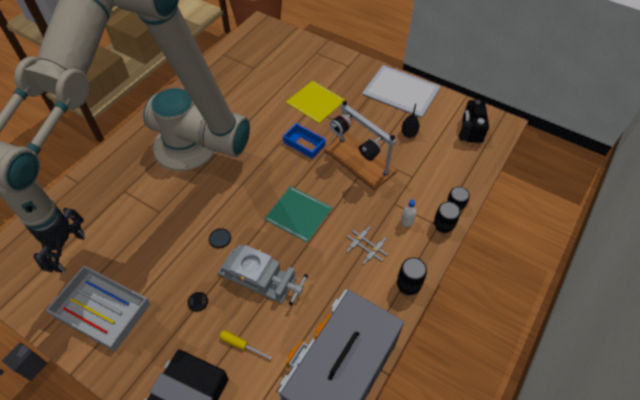

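View pics/top.png

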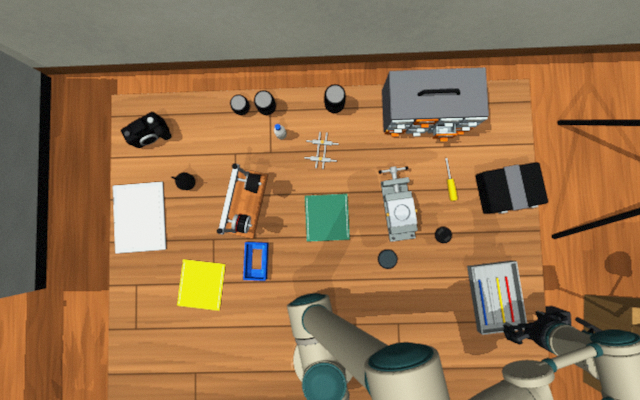

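The mat is the green one at top (327,217); the yellow one at (202,286) is the look-alike. Two things hang on the rack: A at top (240,223) / scene (341,124), and B at top (249,180) / scene (370,150). A has silver on it and fits the barrel, while B looks plain black like the hood. I'll confirm that in a crop and triangulate at the same time.

Run:
```python
from h import *
np.set_printoptions(precision=4,suppress=True)
s=get_image("scene");t=get_image("top")
a=s["frame"][90:195,310:410,::-1]; b=t["frame"][150:255,200:300,::-1]
cv2.imwrite("pics/cand.png",cv2.resize(np.hstack([a,b]),None,fx=4,fy=4,interpolation=cv2.INTER_CUBIC))
def best(q,im): 
    r=place_of(q,im); return r[0]["point"],r[0]["score"]
for q,z in[("peg_left",.17),("peg_right",.17),("rack",0),("cradle_seat",.074),("cradle",0),("barrel_mid",.155),("barrel",.155)]:
    ps,c1=best(q,s);pt,c2=best(q,t)
    print(q,"S",at_z(s,ps,z)[:2],"T",at_z(t,pt,z)[:2],"tri",tri(s,ps,t,pt),c1,c2)
# mat by colour, cradle screw
for im in(s,t):
    h=cv2.cvtColor(im["frame"],cv2.COLOR_RGB2HSV);m=cv2.inRange(h,(65,80,40),(85,255,255))
    n,l,st,c=cv2.connectedComponentsWithStats(m);k=1+np.argmax(st[1:,4]);r=cv2.minAreaRect(np.argwhere(l==k)[:,::-1].astype(np.float32))
    print("mat",c[k],at_z(im,c[k],.003),[at_z(im,p,.003)[:2] for p in cv2.boxPoints(r)])
for p in [(220,232),(237,168)]: print(at_z(t,p,.178))
print(rot(get_state()["ee_rot"]))
```

```text
peg_left S [0.4576 0.2427] T [0.4715 0.2493] tri [0.4657 0.2429 0.1764] 0.9 0.85
peg_right S [0.5824 0.2138] T [0.5952 0.2262] tri [0.5884 0.2203 0.1706] 0.74 0.82
rack S [0.5474 0.2921] T [0.5322 0.2868] tri [ 0.5388  0.2939 -0.0096] 0.68 0.74
cradle_seat S [ 0.4909 -0.261 ] T [ 0.4788 -0.279 ] tri [ 0.4867 -0.2706  0.0848] 0.61 0.67
cradle S [ 0.4915 -0.2693] T [ 0.4985 -0.273 ] tri [ 0.4968 -0.272   0.0105] 0.78 0.58
barrel_mid S [0.6574 0.319 ] T [0.4687 0.2334] tri [0.5623 0.2826 0.1369] 0.16 0.77
barrel S [0.4618 0.2722] T [0.4647 0.268 ] tri [0.4648 0.2664 0.1617] 0.67 0.86
mat [298.3604 213.5056] [ 0.48   -0.0251  0.003 ] [array([ 0.4029, -0.0972]), array([0.374, 0.051]), array([0.5532, 0.0486]), array([ 0.5727, -0.0947])]
mat [326.5918 217.3186] [ 0.4797 -0.0221  0.003 ] [array([0.5573, 0.0534]), array([ 0.5607, -0.0946]), array([ 0.4031, -0.0976]), array([0.3993, 0.049 ])]
[0.4404 0.3014 0.178 ]
[0.6343 0.2473 0.178 ]
[[ 0.9499  0.3125  0.    ]
 [ 0.3125 -0.9499 -0.0001]
 [-0.      0.0001 -1.    ]]
```

View pics/cand.png

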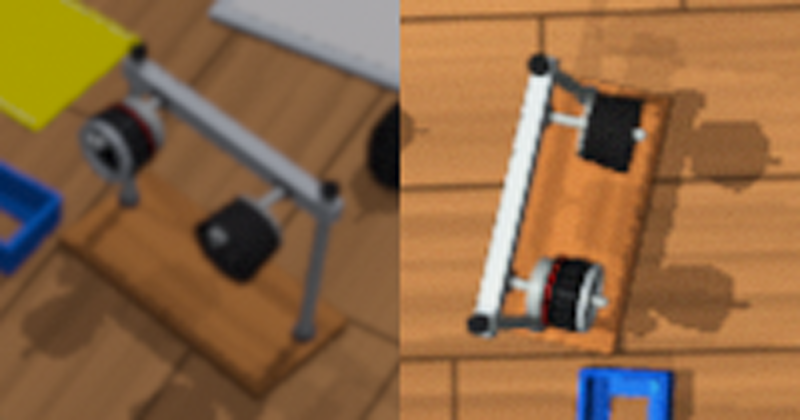

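A is the barrel: it has the red line, the spigot towards the posts and the silver rim outward. B is the plain black hood. The tool can only turn about its vertical axis, so I plan to tip the barrel upright by pivoting it in the fingers against the cradle's edge. First I approach to above the barrel.

Emit:
apply_moves(deltas=[85,260,-330,-20,-30,85,260,-330,-20,-30,85,260,-330,-20,-30,85,260,-330,-20,-30,85,260,-330,-20,-30,85,260,-330,-20,-30,85,513,-658,-20,-60,85,513,-658,-20,-60,85,513,-658,-20,-60,85,513,-658,-20,-60,85,513,-658,-20,-60,85,513,-658,-20,-60], squeeze=30)

```text
clock: 2.8
position: [0.3492, -0.0742, 0.2641]
ee_rot: [0.001, 0.776, 0.631, 0.0]
contact_force: [0.3, -0.2, 0.6]
width: 0.0847
gripper_force: 0.0
```

```bash
cat >> h.py <<'E'
def go(x,y,z,ang=None):
    s=get_state();M=rot(s["ee_rot"]);d=M.T@(np.array([x,y,z])-s["position"])*1000
    a=np.degrees(np.arctan2(M[1,1],M[0,1]))
    print("delta",d.round(1),"turn",None if ang is None else round(-((ang-a+90)%180-90),1),"yang",a.round(1),"pos",np.round(s["position"],4),"t",s["clock"])
E
python3 -c "
from h import *
go(.462,.24,.262,-12)"
```

```text
delta [330.6  46.3   2.1] turn 0.2 yang -11.8 pos [ 0.3492 -0.0742  0.2641] t 2.8
```

Emit:
apply_moves(deltas=[85,331,46,0,0,85,331,46,0,0,85,331,46,0,0,85,331,46,0,0,85,331,46,0,0,85,331,46,0,0,85,331,46,0,0,85,331,46,0,0,85,331,46,0,0,85,331,46,0,0])

```text
clock: 3.63
position: [0.462, 0.2403, 0.263]
ee_rot: [-0.0, 0.775, 0.632, -0.0]
contact_force: [0.2, -0.7, -0.3]
width: 0.0851
gripper_force: 0.0
```

Run:
```python
from h import *
np.set_printoptions(precision=4,suppress=True)
go(.462,.24,.262,-12)
w=get_image("wrist");save(w,"w1.png")
print(w["position"],rot(w["orientation"]))
for q,z in[("barrel_mid",.155),("barrel",.155),("peg_left",.17),("peg_right",.17)]:
    for d in place_of(q,w)[:2]: print(q,d["point"],d["score"],at_z(w,d["point"],z)[:2])
```

```text
delta [-0.3  0.1  1. ] turn 0.4 yang -11.6 pos [0.462  0.2403 0.263 ] t 3.6333
[0.4772 0.3158 0.3891] [[ 0.9798 -0.1907 -0.0603]
 [-0.2    -0.9342 -0.2953]
 [-0.      0.3014 -0.9535]]
barrel_mid [327.7, 213.6] 0.57 [0.4669 0.2342]
barrel [328.5, 176.2] 0.62 [0.4741 0.2672]
peg_right [483.1, 214.5] 0.74 [0.5941 0.2128]
```

View pics/w1.png

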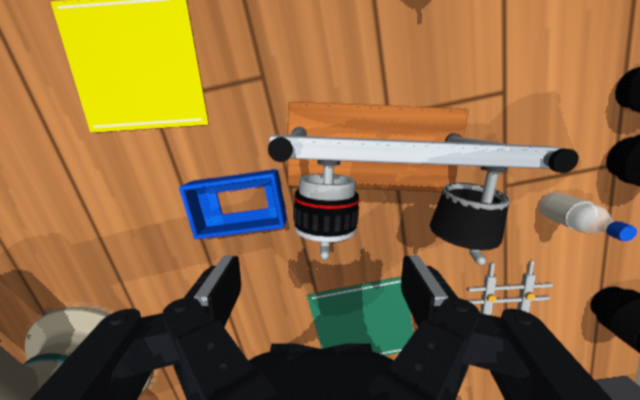

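Run:
```python
from h import *
np.set_printoptions(precision=4,suppress=True)
w=get_image("wrist")
a,b=at_z(w,(279,148),.18),at_z(w,(563,160),.18);print(np.degrees(np.arctan2(*(b-a)[[1,0]])),np.linalg.norm(b-a))
for p,z in(((295,215),.155),((359,215),.155),((327,204),.183),((325,229),.183),((327,178),.179)): print(p,at_z(w,p,z)[:2])
c,d=at_z(w,(327,185),.155),at_z(w,(325,225),.155);print(np.degrees(np.arctan2(*(d-c)[[1,0]]))+90)
go(.468,.239,.153)
```

```text
-14.24151060450752 0.21305668443132425
(295, 215) [0.4375 0.2354]
(359, 215) [0.4934 0.2236]
(327, 204) [0.4686 0.2482]
(325, 229) [0.4629 0.2281]
(327, 178) [0.4726 0.2675]
-14.245073834426535
delta [  3.2   6.  110.9] turn None yang -11.9 pos [0.4615 0.2371 0.2639] t 3.9333
```

```bash
python3 -c "
from h import *
for i in range(3): get_image('wrist');go(.468,.240,.152)"
```

```text
delta [  4.1   5.7 112. ] turn None yang -11.9 pos [0.4616 0.2372 0.264 ] t 3.9833
delta [  3.9   5.6 112. ] turn None yang -11.9 pos [0.4616 0.2374 0.264 ] t 4.0333
delta [  3.7   5.6 112. ] turn None yang -11.9 pos [0.4617 0.2376 0.264 ] t 4.0833
```

Emit:
apply_moves(deltas=[85,3,6,25,2,85,3,6,50,2,85,3,6,70,2,85,3,6,75,2,85,3,6,75,2])

```text
clock: 4.5
position: [0.4672, 0.2395, 0.1873]
ee_rot: [-0.001, 0.787, 0.617, -0.002]
contact_force: [-1.0, -0.1, 0.0]
width: 0.0849
gripper_force: 0.0
```

```bash
python3 -c "
from h import *
go(.468,.240,.152,-13.7)"
```

```text
delta [ 0.8  0.7 35.3] turn -0.1 yang -13.8 pos [0.4672 0.2395 0.1873] t 4.5
```

Aligned. I go down the rest, then close.

Emit:
apply_moves(deltas=[85,1,1,15,0,85,1,1,30,0,85,1,1,35,0,85,1,1,35,0,50,1,1,35,0,50,1,1,35,0,50,1,1,35,0,50,1,1,35,0,50,1,1,35,0,50,1,1,35,0], squeeze=25)

```text
clock: 5.33
position: [0.47, 0.2412, 0.155]
ee_rot: [0.0, 0.787, 0.617, 0.001]
contact_force: [-1.3, -0.1, 5.5]
width: 0.0545
gripper_force: 26.2
```

Emit:
apply_moves(deltas=[50,0,0,-7,0,50,0,0,-14,0,50,0,0,-18,0,50,0,0,-18,0,50,0,0,-18,0])

```text
clock: 5.75
position: [0.4696, 0.2409, 0.1719]
ee_rot: [0.0, 0.787, 0.617, 0.0]
contact_force: [-0.3, -0.2, -1.7]
width: 0.055
gripper_force: 27.5
```

Run:
```python
from h import *
go(.468,.240,.172)
w=get_image("wrist");save(w,"w2.png",(160,40,480,280),2)
```

```text
delta [-1.3 -1.3 -0.1] turn None yang -13.8 pos [0.4696 0.2409 0.1719] t 5.75
```

View pics/w2.png

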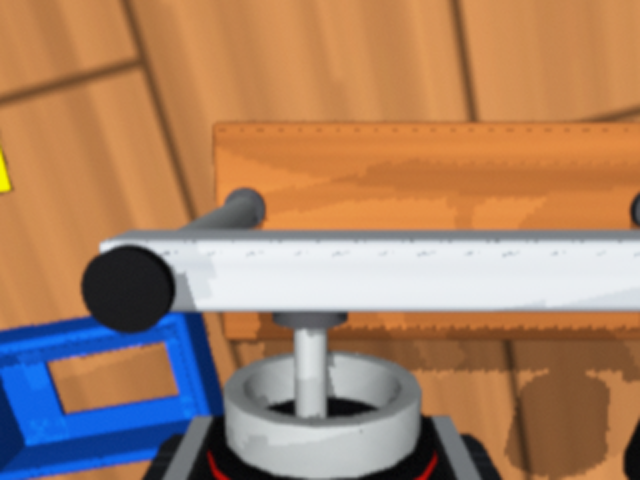

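The barrel hangs freely in the fingers and level (wrist force is about its weight), with the peg clear in the middle of its bore. I take it out along the peg and carry it past the cradle for a look.

Emit:
apply_moves(deltas=[50,-20,0,0,0,50,-45,0,0,0,50,-70,0,0,0,50,-95,0,0,0,50,-120,0,-20,0,50,-150,10,-50,0,50,-180,20,-80,0,50,-210,40,-88,0,50,-240,50,-88,0,50,-270,60,-88,0,50,-300,75,-88,0,50,-330,85,-88,0])

```text
clock: 6.8
position: [0.4736, -0.1016, 0.2595]
ee_rot: [0.0, 0.787, 0.617, 0.0]
contact_force: [1.0, 0.2, -1.9]
width: 0.0546
gripper_force: 27.8
```

Emit:
apply_moves(deltas=[50,-30,10,0,0,50,-60,20,0,0,50,-90,30,0,0,50,-120,40,0,0,50,-150,50,0,0,50,-180,60,0,0,50,-210,67,0,0,50,-219,67,0,0,50,-219,67,0,0,50,-219,67,0,0])

```text
clock: 7.63
position: [0.4857, -0.328, 0.2588]
ee_rot: [-0.001, 0.787, 0.617, 0.0]
contact_force: [0.4, 0.7, -2.6]
width: 0.0547
gripper_force: 27.8
```

Run:
```python
from h import *
np.set_printoptions(precision=4,suppress=True)
go(.487,-.33,.26)
w=get_image("wrist");save(w,"w3.png")
for q,z in[("cradle_seat",.074),("cradle",0),("barrel",.26),("mat",0)]:
    for d in place_of(q,w)[:2]: print(q,d["point"],d["score"],at_z(w,d["point"],z)[:2])
```

```text
delta [-1.6  1.8 -1.2] turn None yang -13.9 pos [ 0.4857 -0.328   0.2588] t 7.6333
cradle_seat [309.4, 135.6] 0.88 [ 0.4873 -0.2686]
cradle [311.1, 129.0] 0.65 [ 0.4877 -0.2644]
barrel [322.8, 229.0] 0.76 [ 0.4926 -0.3036]
```

View pics/w3.png

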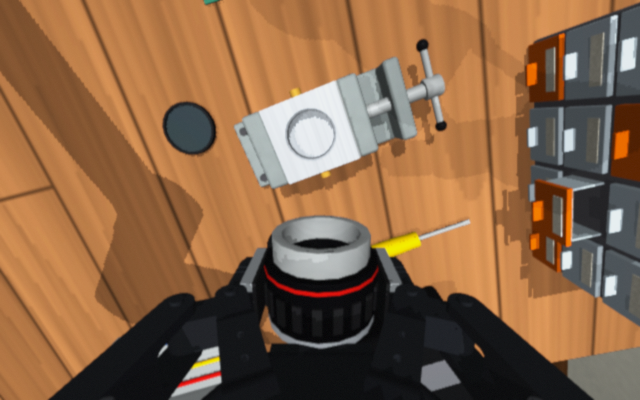

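Run:
```python
from h import *
np.set_printoptions(precision=4,suppress=True)
w=get_image("wrist")
# metric rectified view at z=.074: 0.25 mm/px
x0,y0,S=.40,-.36,4000; n=720
src=np.float32([proj(w,(x0+a/S,y0+b/S,.074)) for a,b in((0,0),(n,0),(n,n),(0,n))])
H=cv2.getPerspectiveTransform(src,np.float32([(0,0),(n,0),(n,n),(0,n)]))
r=cv2.warpPerspective(w["frame"],H,(n,n),flags=cv2.INTER_CUBIC)
cv2.imwrite("pics/rect.png",r[::-1,:,::-1])
h=cv2.cvtColor(r,cv2.COLOR_RGB2HSV)
for T in(190,205,220):
    m=cv2.morphologyEx(cv2.inRange(h,(0,0,T),(180,45,255)),cv2.MORPH_OPEN,np.ones((9,9)))
    k,l,st,c=cv2.connectedComponentsWithStats(m)
    for i in range(1,k):
        if st[i,4]>30000:
            p=np.argwhere(l==i)[:,::-1].astype(np.float32);R_=cv2.minAreaRect(p)
            print(T,st[i,4],x0+R_[0][0]/S,y0+R_[0][1]/S,np.array(R_[1])/4,R_[2])
```

```text
190 80977 0.48857275390625 -0.26808360290527344 [86.9991 84.6996] 6.602080345153809
205 77934 0.4886065826416016 -0.2679718780517578 [85.9826 84.4415] 6.650199890136719
220 74226 0.48850740051269537 -0.26772413635253905 [84.9033 83.8231] 6.654425621032715
```

View pics/rect.png

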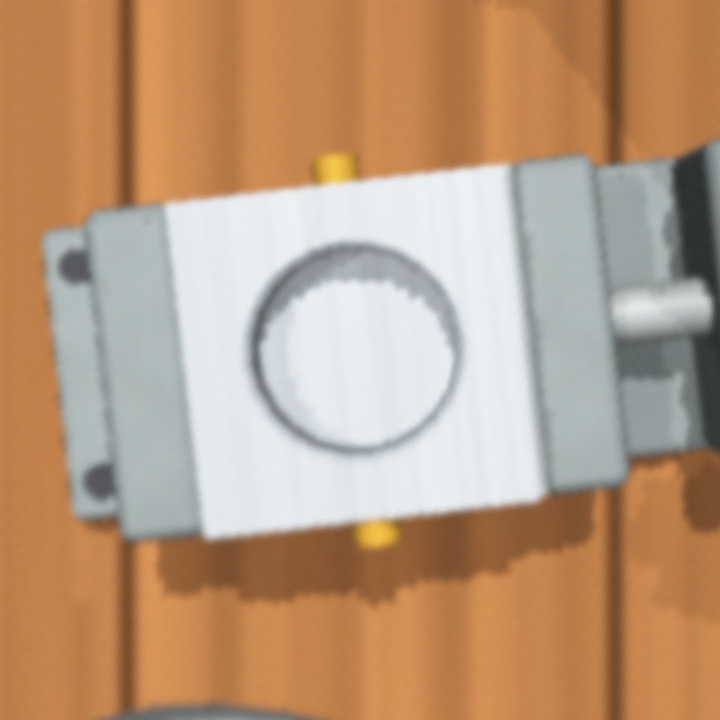

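Block centre and seat are at about (.4887,-.2677), yaw 6.6°. Brass pins stick out at the middle of the ±y sides, so I'll work 18 mm off centre. The barrel's spigot end is about 26 mm behind the grip. I move to hover with the front rim over the cradle's +y edge.

```bash
python3 -c "
from h import *
go(.500,-.209,.115,6.6)"
```

```text
delta [118.1 -14.8 145. ] turn -20.3 yang -13.7 pos [ 0.4864 -0.3273  0.26  ] t 7.9333
```

Emit:
apply_moves(deltas=[50,40,-5,0,-7,50,75,-10,0,-14,50,118,-15,20,-20,50,118,-15,50,-20,50,118,-15,85,-20,50,118,-15,115,-20,50,118,-15,135,-20,50,118,-15,143,-20,50,118,-15,143,-20,50,118,-15,143,-20])

```text
clock: 8.77
position: [0.5004, -0.2104, 0.1174]
ee_rot: [0.001, 0.668, 0.744, 0.0]
contact_force: [1.1, 0.5, -0.8]
width: 0.0549
gripper_force: 27.8
```

```bash
python3 -c "
from h import *
go(.500,-.209,.102,6.6)
s=get_image('scene')
p=proj(s,(.5,-.209,.1)).astype(int);print(p)
save(s,'s4.png',(p[0]-70,p[1]-60,p[0]+50,p[1]+40),6)"
```

```text
delta [ 1.5 -0.3 15.4] turn -0.4 yang 6.2 pos [ 0.5004 -0.2104  0.1174] t 8.7667
[266 244]
```

View pics/s4.png

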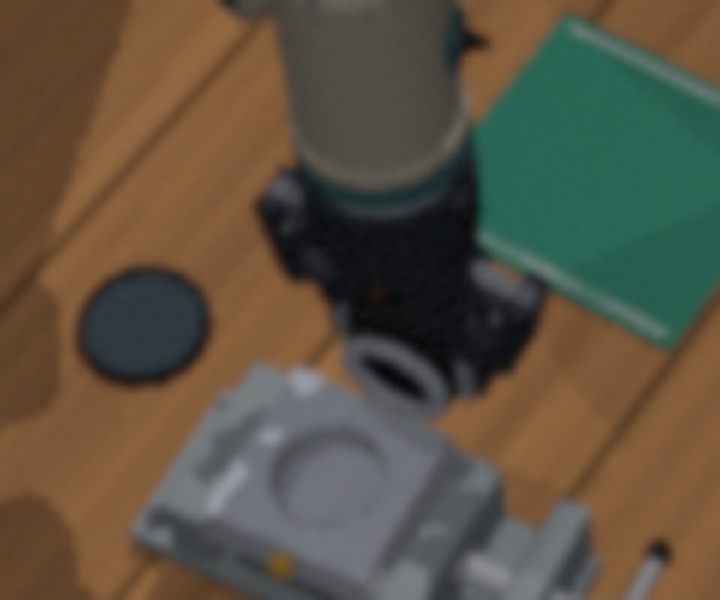

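Front rim is over the cradle edge, clear of the pin. I press down along the pivot arc, slowly at first.

Emit:
apply_moves(deltas=[50,2,0,6,0,50,2,0,11,0,50,2,0,15,0,50,4,0,17,0,50,6,0,19,0,50,8,0,21,0,50,9,0,23,0,50,10,0,25,0,50,10,0,25,0], squeeze=22)

```text
clock: 9.57
position: [0.5003, -0.2005, 0.0934]
ee_rot: [0.002, 0.668, 0.744, 0.001]
contact_force: [0.1, 2.1, 7.3]
width: 0.0549
gripper_force: 21.8
```

Run:
```python
from h import *
go(.500,-.209,.102,6.6)
w=get_image("wrist");a=w["frame"][180:330,220:420,::-1]
s=get_image('scene');p=(266,244);b=s["frame"][p[1]-30:p[1]+30,p[0]-40:p[0]+40,::-1]
cv2.imwrite("pics/p5.png",np.hstack([cv2.resize(a,(400,300)),cv2.resize(b,(400,300),interpolation=cv2.INTER_CUBIC)]))
for d in place_of("barrel",w)[:2]+place_of("barrel_mid",w)[:1]: print(d)
```

```text
delta [-8.4 -1.2 -8.6] turn -0.4 yang 6.2 pos [ 0.5003 -0.2005  0.0934] t 9.5667
{'point': [320.6, 229.9], 'score': 0.92}
{'point': [319.5, 286.7], 'score': 0.97}
```

View pics/p5.png

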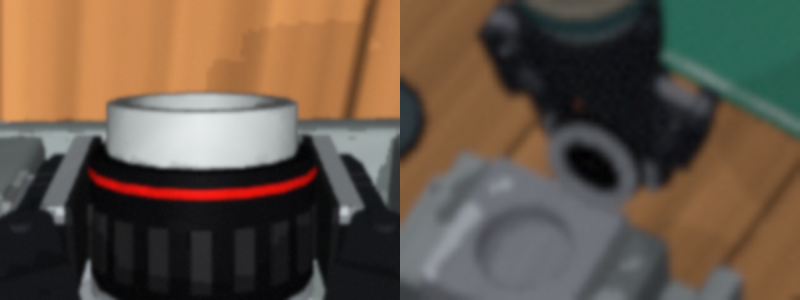

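It pivots as planned: the front has risen and the bore is seen edge-on from behind, at about 7 N. I continue to roughly 65°.

Emit:
apply_moves(deltas=[50,2,0,2,0,50,3,0,5,0,50,4,0,8,0,50,5,0,11,0,50,6,0,14,0,50,6,0,17,0,50,6,0,20,0,50,6,0,23,0,50,5,0,26,0,50,4,0,28,0,50,4,0,28,0])

```text
clock: 10.68
position: [0.4998, -0.194, 0.0653]
ee_rot: [0.0, 0.668, 0.744, 0.003]
contact_force: [2.0, 10.0, 9.7]
width: 0.0546
gripper_force: 32.2
```

Run:
```python
from h import *
go(.500,-.209,.102,6.6)
w=get_image("wrist");a=w["frame"][180:330,220:420,::-1]
s=get_image('scene');p=(266,244);b=s["frame"][p[1]-30:p[1]+30,p[0]-40:p[0]+40,::-1]
cv2.imwrite("pics/p6.png",np.hstack([cv2.resize(a,(400,300)),cv2.resize(b,(400,300),interpolation=cv2.INTER_CUBIC)]))
for d in place_of("barrel",w)[:1]+place_of("barrel_mid",w)[:1]: print(d)
```

```text
delta [-14.8  -1.2 -36.8] turn -0.5 yang 6.1 pos [ 0.4998 -0.194   0.0653] t 10.6833
{'point': [320.2, 240.6], 'score': 0.57}
{'point': [320.4, 290.2], 'score': 0.57}
```

View pics/p6.png

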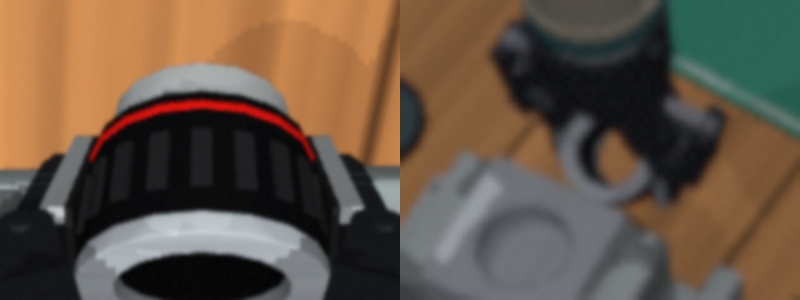

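The barrel is now steep (front ring facing up, spigot low on the far side). I finish the last few degrees, back off outward and lift, then carry it over the mat.

Emit:
apply_moves(deltas=[50,0,0,3,0,50,-1,0,5,0,50,-1,0,6,0,50,6,0,4,0,50,14,0,0,0,50,22,0,-8,0,50,30,0,-20,0,50,40,0,-35,0,50,40,0,-40,0])

```text
clock: 11.63
position: [0.4941, -0.1552, 0.1056]
ee_rot: [0.001, 0.667, 0.745, 0.0]
contact_force: [0.5, 0.2, -1.4]
width: 0.0546
gripper_force: 31.9
```

Run:
```python
from h import *
go(.48,-.035,.06)
w=get_image("wrist");a=w["frame"][180:330,220:420,::-1]
cv2.imwrite("pics/p7.png",cv2.resize(a,(400,300)))
```

```text
delta [121.   -0.9  45.5] turn None yang 6.3 pos [ 0.4941 -0.1552  0.1056] t 11.6333
```

View pics/p7.png

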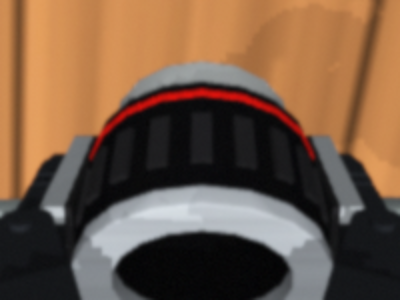

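Run:
```python
from h import *
from scipy.optimize import least_squares
st=get_state();M=rot(st["ee_rot"]);P=np.array(st["position"]);w=get_image("wrist")
ux=M[:,0]; up=np.array([0,0,1.])
def f(v):
    g,th,dz=v; ax=-ux*np.cos(th)+up*np.sin(th); n=ux*np.sin(th)+up*np.cos(th)
    o=P+up*dz-ax*g
    return np.array([proj(w,o+ax*s+n*r)[1]-row for s,r,row in((.046,.028,273),(.046,.019,296),(0,.024,211))]+[dz*3000])
for th0 in(.6,1.0,1.3):
    r=least_squares(f,[.026,th0,0]);print(r.x,np.degrees(r.x[1]),r.fun)
```

```text
[2.06372684e-02 1.26371081e+00 5.65453874e-05] 72.40529617951401 [ 3.51841081 -4.41380724  1.67176076  0.16963616]
[2.06372668e-02 1.26371088e+00 5.65456902e-05] 72.40529985014916 [ 3.51840803 -4.41380856  1.67176306  0.16963707]
[2.06372668e-02 1.26371087e+00 5.65455979e-05] 72.40529941064445 [ 3.51840866 -4.4138081   1.67176296  0.16963679]
```

A fit to the wrist picture gives a tilt of about 72° and the grip 21–26 mm above the spigot end, so pressing on the mat will square it.

Emit:
apply_moves(deltas=[50,35,0,0,0,50,70,0,5,0,50,100,0,20,0,50,121,0,40,0,50,121,0,55,0,50,121,0,62,0,50,121,0,66,0,50,122,0,69,0,50,123,0,71,0,50,123,0,71,0])

```text
clock: 12.57
position: [0.481, -0.035, 0.0327]
ee_rot: [0.0, 0.668, 0.744, 0.0]
contact_force: [-0.4, 0.2, -1.9]
width: 0.0545
gripper_force: 31.7
```

Emit:
apply_moves(deltas=[50,1,0,1,0,50,2,0,2,0,50,3,0,3,0,50,4,0,4,0,50,5,0,5,0,50,5,0,6,0,50,5,0,6,0])

```text
clock: 13.15
position: [0.48, -0.0292, 0.0266]
ee_rot: [-0.0, 0.668, 0.744, -0.0]
contact_force: [-0.1, 0.3, -0.7]
width: 0.0549
gripper_force: 31.9
```

Emit:
apply_moves(deltas=[50,1,0,1,0,50,2,0,2,0,50,2,0,3,0,50,2,0,3,0])

```text
clock: 13.48
position: [0.4801, -0.0285, 0.0256]
ee_rot: [0.001, 0.667, 0.745, -0.001]
contact_force: [-5.2, -3.8, 17.3]
width: 0.0549
gripper_force: 33.9
```

Run:
```python
from h import *
from scipy.optimize import least_squares
st=get_state();M=rot(st["ee_rot"]);P=np.array(st["position"]);w=get_image("wrist")
c=w["frame"][190:345,321].astype(int)
for i in range(0,155,2): print(190+i,c[i].tolist(),end="; ")
for q in("barrel","barrel_mid"):print(q,place_of(q,w)[:1])
```

```text
190 [56, 147, 115]; 192 [56, 148, 116]; 194 [57, 148, 116]; 196 [55, 147, 115]; 198 [54, 146, 114]; 200 [55, 146, 114]; 202 [56, 148, 116]; 204 [52, 141, 110]; 206 [48, 133, 103]; 208 [48, 129, 100]; 210 [75, 129, 109]; 212 [147, 154, 153]; 214 [154, 156, 156]; 216 [149, 152, 152]; 218 [146, 150, 151]; 220 [107, 110, 110]; 222 [20, 17, 17]; 224 [140, 13, 11]; 226 [218, 20, 14]; 228 [102, 15, 14]; 230 [12, 10, 12]; 232 [11, 11, 11]; 234 [11, 11, 11]; 236 [25, 26, 26]; 238 [30, 29, 32]; 240 [30, 29, 31]; 242 [30, 30, 31]; 244 [31, 30, 32]; 246 [31, 31, 32]; 248 [29, 30, 31]; 250 [29, 29, 31]; 252 [29, 30, 31]; 254 [29, 29, 30]; 256 [29, 29, 31]; 258 [31, 30, 34]; 260 [27, 27, 29]; 262 [11, 11, 13]; 264 [10, 10, 10]; 266 [11, 11, 12]; 268 [10, 10, 13]; 270 [29, 30, 31]; 272 [132, 138, 143]; 274 [170, 177, 183]; 276 [174, 181, 187]; 278 [180, 186, 193]; 280 [208, 214, 220]; 282 [218, 224, 228]; 284 [211, 219, 225]; 286 [209, 216, 223]; 288 [188, 195, 201]; 290 [181, 188, 193]; 292 [184, 190, 196]; 294 [136, 141, 147]; 296 [14, 14, 15]; 298 [9, 8, 11]; 300 [11, 11, 13]; 302 [10, 10, 11]; 304 [8, 9, 10]; 306 [5, 7, 7]; 308 [7, 6, 7]; 310 [5, 5, 5]; 312 [5, 7, 6]; 314 [7, 8, 9]; 316 [9, 8, 9]; 318 [7, 7, 8]; 320 [7, 6, 8]; 322 [9, 7, 9]; 324 [6, 7, 8]; 326 [5, 6, 5]; 328 [5, 5, 6]; 330 [4, 5, 4]; 332 [8, 8, 8]; 334 [27, 29, 31]; 336 [97, 102, 105]; 338 [111, 117, 120]; 340 [115, 119, 123]; 342 [119, 125, 129]; 344 [148, 154, 159]; barrel [{'point': [317.0, 241.9], 'score': 0.56}]
barrel_mid [{'point': [318.7, 287.5], 'score': 0.57}]
```

```bash
cat > fit.py <<'E'
from h import *
from scipy.optimize import least_squares
def fit(rows):
    st=get_state();M=rot(st["ee_rot"]);P=np.array(st["position"]);w=get_image("wrist")
    ux=M[:,0]; up=np.array([0,0,1.])
    def f(v):
        g,th,dz=v; ax=-ux*np.cos(th)+up*np.sin(th); n=ux*np.sin(th)+up*np.cos(th); o=P+up*dz-ax*g
        return np.array([proj(w,o+ax*s+n*r)[1]-row for (s,r),row in zip(((.046,.028),(.046,.019),(.046,-.019),(0,.024)),rows)]+[dz*500])
    r=least_squares(f,[.026,1.2,0]);g,th,dz=r.x
    print("g,dz mm",g*1e3,dz*1e3,"tilt",np.degrees(th),"res",r.fun.round(1),"low z mm",(P[2]+dz-g*np.sin(th)-.024*np.cos(th))*1e3)
E
python3 -c "
from fit import *
fit((279,295,334,211))"
```

```text
g,dz mm 22.0238374918423 -1.8221424472931043 tilt 66.81973265413535 res [ 1.5 -1.8  1.2 -1.5 -0.9] low z mm -5.881894640480676
```

Emit:
apply_moves(deltas=[50,1,0,0,0,50,2,0,1,0,50,4,0,1,0,50,6,0,2,0,50,8,0,2,0,50,9,0,2,0,50,10,0,2,0], squeeze=20)

```text
clock: 14.27
position: [0.4808, -0.0192, 0.0232]
ee_rot: [0.003, 0.667, 0.745, 0.0]
contact_force: [-1.0, -6.5, 7.9]
width: 0.0547
gripper_force: 32.6
```

Run:
```python
from h import *
w=get_image("wrist");c=w["frame"][190:350,321].astype(int).sum(1)
d=np.diff(c);print([(190+i,int(d[i])) for i in range(len(d)) if abs(d[i])>70])
```

```text
[(220, -117), (221, -123), (227, -81), (262, 108), (263, 168), (264, 112), (270, 75), (287, -111), (290, -84), (291, -178), (292, -108), (339, 111), (340, 95), (347, -86), (348, -111)]
```

Run:
```python
import fit,inspect
from h import *
w=get_image("wrist");c=w["frame"][196:222,321].astype(int);print([(196+i,c[i].tolist()) for i in range(0,26,2)])
fit.fit((271,291,340,213))
```

```text
[(196, [54, 146, 114]), (198, [55, 146, 114]), (200, [56, 147, 115]), (202, [54, 145, 113]), (204, [55, 146, 114]), (206, [55, 146, 113]), (208, [56, 146, 114]), (210, [55, 146, 114]), (212, [50, 135, 104]), (214, [95, 132, 117]), (216, [131, 135, 135]), (218, [132, 135, 136]), (220, [104, 107, 107])]
g,dz mm 20.693467501286015 -0.8094729229406683 tilt 73.63898240357081 res [ 2.  -2.5  1.  -0.9 -0.4] low z mm -4.245742490151362
```

Emit:
apply_moves(deltas=[50,3,0,0,0,50,6,0,0,0,50,9,0,0,0,50,12,0,0,0,50,15,0,0,0,50,18,0,0,0,50,20,0,0,0,50,20,0,0,0])

```text
clock: 15.08
position: [0.4793, 0.0014, 0.0232]
ee_rot: [0.003, 0.667, 0.745, 0.001]
contact_force: [0.8, -1.8, 7.3]
width: 0.055
gripper_force: 32.6
```

Run:
```python
from h import *
w=get_image("wrist");c=w["frame"][190:360,321].astype(int).sum(1)
d=np.diff(c);print([(190+i,int(d[i])) for i in range(len(d)) if abs(d[i])>70])
```

```text
[(220, -116), (221, -126), (223, 77), (226, -76), (227, -74), (262, 104), (263, 172), (264, 118), (270, 73), (287, -89), (290, -76), (291, -188), (292, -122), (339, 107), (340, 80), (347, -86), (348, -101)]
```

Run:
```python
from h import *
st=get_state();M=rot(st["ee_rot"]);P=np.array(st["position"]);w=get_image("wrist");ux=M[:,0];up=np.array([0,0,1.])
for th in(75,80,85,90):
    t=np.radians(th);ax=-ux*np.cos(t)+up*np.sin(t);n=ux*np.sin(t)+up*np.cos(t)
    low=.003; g=(P[2]-low-.024*np.cos(t))/np.sin(t); o=P-ax*g
    print(th,round(g*1e3,1),[round(proj(w,o+ax*s+n*r)[1],1) for s,r in((.046,.028),(.046,.019),(.046,-.019),(.046,-.028),(.012,.028),(0,.024))])
```

```text
75 14.5 [np.float64(284.3), np.float64(300.5), np.float64(355.5), np.float64(366.0), np.float64(227.6), np.float64(219.6)]
80 16.3 [np.float64(270.6), np.float64(288.7), np.float64(351.7), np.float64(364.1), np.float64(223.1), np.float64(217.7)]
85 18.2 [np.float64(258.1), np.float64(277.5), np.float64(347.4), np.float64(361.6), np.float64(219.7), np.float64(216.7)]
90 20.2 [np.float64(247.1), np.float64(267.2), np.float64(342.7), np.float64(358.6), np.float64(217.4), np.float64(216.7)]
```

The tilt is now within 10–15° of upright and the rim is on the mat, well inside the base's righting range. I release it.

Emit:
apply_moves(deltas=[62,0,0,-2,0,62,0,0,-2,0,85,0,0,-2,0,85,0,0,-2,0,85,0,0,-2,0,85,0,0,-2,0,85,0,0,-2,0,85,0,0,-2,0,85,0,0,-2,0,85,0,0,-2,0])

```text
clock: 16.02
position: [0.4766, 0.0024, 0.0236]
ee_rot: [-0.0, 0.668, 0.744, -0.0]
contact_force: [0.1, -0.7, 0.2]
width: 0.0851
gripper_force: 0.0
```

Run:
```python
from h import *
w=get_image("wrist");c=w["frame"][190:360,321].astype(int).sum(1)
d=np.diff(c);print([(190+i,int(d[i])) for i in range(len(d)) if abs(d[i])>70])
t=get_image("top")
for q in("barrel","barrel_mid"):
    for d in place_of(q,w)[:1]: print(q,d,at_z(w,d["point"],.003 if q=="barrel" else .032))
go(.48,0,.1)
```

```text
[(210, -90), (211, -73), (228, 72), (229, 139), (230, 88), (232, 75), (233, 170), (234, 96), (252, -105), (253, -175), (254, -101), (286, -72), (287, -136), (288, -79), (324, 82), (345, -72), (346, -121), (347, -98)]
barrel {'point': [324.0, 243.1], 'score': 0.67} [0.47743056 0.01028442 0.003     ]
barrel_mid {'point': [323.1, 275.8], 'score': 0.59} [0.47703582 0.00669281 0.032     ]
delta [ -2.8   3.1 -76.4] turn None yang 6.2 pos [0.4766 0.0024 0.0236] t 16.2167
```

The barrel stands upright, released (front ring edges shifted to rows 233/253, as predicted for upright). I rise to measure its front ring from above.

Emit:
apply_moves(deltas=[85,0,0,-15,0,85,0,0,-40,0,85,0,0,-75,0,85,0,0,-110,0,85,0,0,-125,0,85,0,0,-125,0,85,0,0,-125,0])

```text
clock: 16.8
position: [0.477, 0.0024, 0.1494]
ee_rot: [0.001, 0.668, 0.744, 0.001]
contact_force: [0.3, -0.0, -0.0]
width: 0.0849
gripper_force: 0.0
```

```bash
cat > ring.py <<'E'
from h import *
def ring(z,cx,cy,cam="wrist",lo=120):
    "bright silver front ring centre: rectified at height z, bore (dark) and ring ellipses"
    w=get_image(cam);S=4000;n=400;x0,y0=cx-.05,cy-.05
    src=np.float32([proj(w,(x0+a/S,y0+b/S,z)) for a,b in((0,0),(n,0),(n,n),(0,n))])
    H=cv2.getPerspectiveTransform(src,np.float32([(0,0),(n,0),(n,n),(0,n)]))
    r=cv2.warpPerspective(w["frame"],H,(n,n),flags=cv2.INTER_CUBIC)
    h=cv2.cvtColor(r,cv2.COLOR_RGB2HSV);m=cv2.inRange(h,(0,0,lo),(180,60,255))
    m=cv2.morphologyEx(m,cv2.MORPH_OPEN,np.ones((5,5)))
    cs,hi=cv2.findContours(m,cv2.RETR_CCOMP,cv2.CHAIN_APPROX_NONE)
    for i,c in enumerate(cs):
        if len(c)>150:
            (a,b),ax,_=cv2.fitEllipse(c);print("hole" if hi[0][i][3]>=0 else "outer",round(x0+a/S,4),round(y0+b/S,4),np.round(np.array(ax)/4,1))
    return r
E
python3 - <<'E'
from ring import *
ring(.049,.477,.008);
w=get_image("wrist")
for q,z in(("barrel",.003),("barrel_mid",.032)):
    for d in place_of(q,w)[:1]: print(q,d,at_z(w,d["point"],z))
go(.4772,.008,.039)
E
```

```text
outer 0.4808 0.0518 [  2.5 215. ]
outer 0.4783 0.009 [55.2 55.7]
hole 0.4783 0.0091 [37.2 38. ]
barrel {'point': [322.8, 188.5], 'score': 0.97} [0.47701463 0.01141956 0.003     ]
barrel_mid {'point': [323.7, 201.2], 'score': 0.74} [0.47810619 0.00695337 0.032     ]
delta [  5.1   2.7 108.1] turn None yang 6.2 pos [0.4754 0.0026 0.1471] t 17.0
```

Ring measures 55.5/37.6 mm, as given, with its centre at (.4783,.009) and level. I descend centred and grip higher on the body, so the fingertips stay clear of the cradle later.

Emit:
apply_moves(deltas=[85,6,2,20,0,85,6,2,50,0,85,6,2,80,0,85,6,2,100,0,85,6,2,109,0,85,6,2,109,0,50,6,2,109,0,50,6,2,109,0,50,6,2,109,0,50,6,2,109,0,50,6,2,109,0,50,6,2,109,0], squeeze=30)

```text
clock: 18.0
position: [0.479, 0.0084, 0.0409]
ee_rot: [0.001, 0.668, 0.744, 0.001]
contact_force: [-0.7, -0.8, 6.5]
width: 0.0544
gripper_force: 33.0
```

Emit:
apply_moves(deltas=[50,0,0,-8,0,50,0,0,-20,0,50,0,0,-45,0,50,0,0,-75,0,50,0,0,-100,0,50,0,0,-100,0])

```text
clock: 18.5
position: [0.481, 0.0083, 0.1446]
ee_rot: [0.004, 0.668, 0.744, 0.003]
contact_force: [0.6, -0.3, -1.6]
width: 0.0543
gripper_force: 32.7
```

Run:
```python
from ring import *
s=get_state();P=s["position"];print(P)
r=ring(P[2]+.010,P[0],P[1]) # front face about 10 mm above TCP
go(.4887,-.2677,.141,6.6)
```

```text
[0.48100907 0.00830517 0.14458305]
outer 0.4804 0.0103 [53.6 54.7]
hole 0.4806 0.0098 [37.3 38.1]
delta [-275.5  -20.9    1.6] turn -0.4 yang 6.2 pos [0.4796 0.0084 0.1423] t 18.55
```

Barrel regripped and lifted, ring centre about 1.5 mm off the TCP along tool x. I carry it past the cradle to measure the seat once more with the same camera and yaw.

Emit:
apply_moves(deltas=[50,-20,0,-8,0,50,-50,-3,-15,0,50,-85,-6,-15,0,50,-120,-9,-15,0,50,-155,-12,-15,0,50,-190,-15,-15,0,50,-225,-18,-15,0,50,-260,-21,-15,0,50,-295,-21,-15,0,50,-325,-21,-15,0,50,-335,-21,-15,0,50,-335,-21,-15,0])

```text
clock: 19.55
position: [0.4927, -0.3289, 0.1528]
ee_rot: [-0.001, 0.669, 0.743, -0.0]
contact_force: [0.5, 0.3, -1.2]
width: 0.0541
gripper_force: 32.7
```

Emit:
apply_moves(deltas=[50,0,0,0,0,50,0,0,0,0,50,0,0,0,0])

```text
clock: 19.8
position: [0.4928, -0.3246, 0.1542]
ee_rot: [-0.001, 0.667, 0.745, 0.0]
contact_force: [0.5, 0.2, -2.1]
width: 0.0544
gripper_force: 32.7
```

Run:
```python
from ring import *
P=get_state()["position"];print(P,get_state()["contact_force"])
ring(P[2]+.010,P[0],P[1])
w=get_image("wrist")
x0,y0,S,n=.43,-.33,4000,480
src=np.float32([proj(w,(x0+a/S,y0+b/S,.074)) for a,b in((0,0),(n,0),(n,n),(0,n))])
H=cv2.getPerspectiveTransform(src,np.float32([(0,0),(n,0),(n,n),(0,n)]))
r=cv2.warpPerspective(w["frame"],H,(n,n),flags=cv2.INTER_CUBIC)
g=cv2.GaussianBlur(cv2.cvtColor(r,cv2.COLOR_RGB2GRAY),(5,5),0)
for p2 in(30,22):
  c=cv2.HoughCircles(g,cv2.HOUGH_GRADIENT_ALT if 0 else cv2.HOUGH_GRADIENT,1,8,param1=60,param2=p2,minRadius=96,maxRadius=116)
  if c is not None: print([(round(x0+a/S,4),round(y0+b/S,4),q/4) for a,b,q in c[0][:3]])
for q,z in(("cradle_seat",.074),):
    for d in place_of(q,w)[:1]: print(q,d,at_z(w,d["point"],z))
h=cv2.cvtColor(r,cv2.COLOR_RGB2HSV)
m=cv2.morphologyEx(cv2.inRange(h,(0,0,200),(180,45,255)),cv2.MORPH_OPEN,np.ones((9,9)))
k,l,st,c=cv2.connectedComponentsWithStats(m);i=1+np.argmax(st[1:,4]);R_=cv2.minAreaRect(np.argwhere(l==i)[:,::-1].astype(np.float32))
print(st[i],x0+R_[0][0]/S,y0+R_[0][1]/S,np.array(R_[1])/4,R_[2])
go(.4887,-.2677,.12,6.6)
```

```text
[ 0.4927978  -0.3246059   0.15423267] [ 0.48950982  0.16636445 -2.13147829]
outer 0.4779 -0.2793 [10.3 82.4]
outer 0.4922 -0.3226 [53.4 54.6]
hole 0.4925 -0.3232 [37.6 38. ]
[(np.float32(0.4881), np.float32(-0.2679), np.float32(25.55)), (np.float32(0.4884), np.float32(-0.2659), np.float32(24.725)), (np.float32(0.4901), np.float32(-0.2676), np.float32(25.8))]
[(np.float32(0.4881), np.float32(-0.2679), np.float32(25.55)), (np.float32(0.4884), np.float32(-0.2659), np.float32(24.725)), (np.float32(0.4901), np.float32(-0.2676), np.float32(25.8))]
cradle_seat {'point': [323.0, 145.4], 'score': 0.78} [ 0.48817487 -0.26762624  0.074     ]
[   46    64   371   370 76087] 0.48826233291625976 -0.268034725189209 [84.92958832 84.10965729] 6.753573894500732
delta [57.8  1.7 34.9] turn -0.3 yang 6.3 pos [ 0.4933 -0.3254  0.1549] t 19.95
```

Emit:
apply_moves(deltas=[50,20,1,0,0,50,40,2,5,0,50,55,2,15,0,50,55,2,28,0,50,55,2,33,0,50,55,2,33,0,50,55,2,33,0,50,55,2,33,0,50,55,2,33,0])

```text
clock: 20.7
position: [0.4899, -0.2725, 0.1224]
ee_rot: [0.001, 0.668, 0.744, 0.0]
contact_force: [0.5, 0.2, -2.0]
width: 0.0544
gripper_force: 32.6
```

Run:
```python
from ring import *
P=get_state()["position"];print(P)
ring(P[2]+.010,P[0],P[1])
print(get_state()["position"])
go(.4887,-.2694,.098,6.6)
```

```text
[ 0.48989066 -0.27254333  0.12239414]
outer 0.4844 -0.2415 [ 45.7 103.9]
outer 0.4893 -0.2706 [53.5 54.8]
hole 0.4898 -0.2727 [33.9 38.9]
[ 0.48981203 -0.2724715   0.12233075]
delta [ 3.2 -0.8 24.3] turn -0.4 yang 6.2 pos [ 0.4898 -0.2725  0.1223] t 20.75
```

Emit:
apply_moves(deltas=[50,3,-1,0,0,50,3,-1,3,0,50,3,-1,6,0,50,3,-1,8,0,50,3,-1,10,0,50,3,-1,12,0,50,3,-1,14,0,50,3,-1,15,0])

```text
clock: 21.42
position: [0.4879, -0.2689, 0.1063]
ee_rot: [-0.0, 0.668, 0.744, -0.0]
contact_force: [0.5, -0.5, -2.5]
width: 0.0539
gripper_force: 32.6
```

Run:
```python
from ring import *
P=get_state()["position"];print(P)
ring(P[2]+.010,P[0],P[1])
```

```text
[ 0.48789196 -0.26885664  0.10625894]
outer 0.4855 -0.2412 [ 52.4 107. ]
outer 0.4873 -0.267 [53.9 54.6]
hole 0.4878 -0.2696 [32.7 39.3]
```

The spigot is about 6 mm inside the seat with no contact force. I continue down to the shoulder.

Emit:
apply_moves(deltas=[50,0,0,2,0,50,0,0,4,0,50,0,0,5,0,50,0,0,6,0,50,0,0,7,0,50,0,0,7,0])

```text
clock: 21.97
position: [0.488, -0.269, 0.1]
ee_rot: [0.0, 0.668, 0.744, -0.0]
contact_force: [-0.6, -0.1, 0.2]
width: 0.0538
gripper_force: 32.9
```

Emit:
apply_moves(deltas=[50,0,0,1,0,50,0,0,1,0,50,0,0,1.5,0,50,0,0,1.5,0])

```text
clock: 22.3
position: [0.488, -0.2689, 0.0999]
ee_rot: [0.0, 0.668, 0.744, -0.0]
contact_force: [-2.2, 2.6, 8.5]
width: 0.0544
gripper_force: 34.0
```

Shoulder contact at TCP z 0.100, as predicted. I release, rise and check.

Emit:
apply_moves(deltas=[65,0,0,0,0,65,0,0,0,0,85,0,0,0,0,85,0,0,0,0,85,0,0,0,0,85,0,0,-10,0,85,0,0,-30,0,85,0,0,-60,0,85,0,0,-90,0,85,0,0,-100,0,85,0,0,-100,0,85,0,0,-100,0])

```text
clock: 23.3
position: [0.488, -0.2689, 0.1984]
ee_rot: [0.0, 0.668, 0.744, -0.0]
contact_force: [0.2, 0.1, -0.4]
width: 0.0846
gripper_force: 0.0
```

Run:
```python
from ring import *
for z in(.106,.108,.110): ring(z,.4883,-.2678,lo=140)
w=get_image("wrist");s=get_image("scene")
a=place_of("barrel",w)[:1];b=place_of("barrel",s)[:1];print(a,at_z(w,a[0]["point"],.062),b)
print(get_state()["position"],get_state()["contact_force"],get_state()["clock"])
```

```text
outer 0.4603 -0.2198 [ 3.1 32.3]
outer 0.4878 -0.2575 [ 84.3 118.7]
hole 0.4917 -0.3099 [ 76.7 146.5]
hole 0.488 -0.2711 [34.3 37.4]
outer 0.4581 -0.2197 [ 3.1 33.8]
outer 0.4876 -0.2569 [ 83.3 118.4]
hole 0.4917 -0.31 [ 76.4 147.5]
hole 0.4879 -0.2702 [34.3 37. ]
outer 0.4589 -0.2194 [ 2.7 31.1]
outer 0.4877 -0.2562 [ 82.4 118.7]
hole 0.4917 -0.3066 [ 74.8 141.7]
hole 0.4879 -0.2694 [34.3 36.7]
[{'point': [320.7, 200.8], 'score': 0.71}] [ 0.48664818 -0.2687835   0.062     ] [{'point': [253.5, 264.2], 'score': 0.69}]
[ 0.4875875  -0.26867046  0.19702134] [-0.67405372 -0.45230803  0.06968004] 23.65
```

The barrel is centred within 1 mm. It stopped at the height expected with the shoulder seated, and the gripper is about 100 mm above it. I hand in the job.

```bash
python3 -c "
from rig import *
print(sign_off())"
```

```text
the job is handed in; nothing more can be done
None
```

The job is handed in, with no verdict shown: by the measurements the barrel sits spigot down in the cradle's seat with its shoulder on the cradle, let go and gripper clear; I viewed 11 pictures, one over the limit of 10.

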